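# Shut the tagged valve in the bench gas box

## Robot

A 6-joint arm with a two-finger parallel gripper is mounted at the origin on the work surface. World frame = base frame: x ahead of the robot, y to its left, z up, the work surface at z = 0. Lengths are in mm, angles in rad, forces in N, time in s.
With the tool pointing down it reaches from about 250 to 725 mm from the base axis. Payload 9.7 kg.
Tool frame: the origin (TCP) lies midway between the tips of the shut fingers; the grasp point (between the pads) lies 19 mm behind it; z points along the fingers, y is the direction in which the jaws open and shut (so a half turn about z gives the same grasp; the last joint's range is limited). The gripper opens to 85 mm and grips with 20 to 120 N. Pads are 22 mm wide; open, the fingers measure 114 mm over their backs; the gripper's body (76 mm by 85 mm) begins 54 mm behind the grasp point. The pads swing forward as they close: fully open they stand 13 mm farther back than shut.
Start: joints at [-1.19, 0.087, 0.176, 1.66, 0, 1.571], TCP at [204.412, -510.6, 231.284] pointing down, gripper open.
Joint ranges: [-3.13, 3.13], [-0.85, 1.81], [-1.15, 1.24], [-2.2, 2.28], [-1.44, 1.52], [-3.14, 3.14]. Speed limits (rad/s): [2.22, 2.22, 2.57, 3.14, 3.14, 3.14].

## Interface

Orientations are given as a 3x3 rotation matrix whose columns are the frame's x, y, z axes.
In Python, from plant import * gives the robot as it stands. The module is installed in compiled form; this text tells all that it offers.
- The arm moves only by the tool carry_out, never from a script. Its argument "commands" is a list of rows, each an object with "fingers": the closure, from 0 (fully open) to 1 (shut); "slide": the shift along the tool's x, y, z in m, a list of three; "delta_rot": the turn, a rotation vector about the tool's x, y, z in degrees, a list of three. In form: [{"fingers": fingers, "slide": [dx, dy, dz], "delta_rot": [rx, ry, rz]}, ...]. A call has 1 to 8 rows; each row shifts and turns the commanded pose from where the row before left it, along the tool's axes as they then stand; what a row does not reach is not made up. A row lasts 1/8 s, in which the tool goes at most 62.5 mm and 10.7 degrees, less where a joint would pass 70% of its speed; a pose out of reach is approached as far as the arm can. A call is refused whole if a number of a shift passes 0.0625 or a number of a turn 10.7, either way. A call with a gripper value outside its range is refused whole. The fingers move at their own pace and stop on an object; "force" is the grip in N (left out, the last holds). Time passes only in rows, so rows that do not move let the fingers close. It gives the time, the measured TCP pose, the force and the opening at its end, in the units of the state.
- get_obs(): the state, without advancing time (a new reading comes with each control period).
- camera(name): name is "scene" or "side" or "wrist"; returns a dict with "color" (400x640x3 uint8, red, green, blue), "depth" (400x640 float32, mm along the optical axis (not along the pixel's ray), 0 where there is no reading), "mtx" (3x3 intrinsics, pixels), "rvec" (rotation vector, rad) and "tvec" (3), from world to camera coordinates, as OpenCV has them. Camera axes: x right, y down, z forward; pixel columns grow to the right and rows downward; lengths in mm; the calibration is good to about 2 mm. The wrist camera is an equidistant fisheye: a pixel r from the principal point sees the ray r / f radians off the axis. A picture is of the moment at which its call begins.
- job_done(): hands the job in, once; it reports no verdict.
The state is a dict: "t": time; "qpos": joint angles; "joint_vel": joint speeds; "tau": joint torques, N m; "ee_pos": TCP position; "orientation": TCP orientation; "force": force on the tool from outside, world axes, zero at the start; "wrist_torque": the same for the moment, N m; "grip_width": finger opening in mm.
Only numpy, scipy, OpenCV 4.12 (cv2) and the standard library are available. Lean on these libraries where they do the work, as an engineer would, in place of code of your own. Each camera call takes 0.05 s, during which the arm holds its last target.

## Task

Shut off the tagged gas line at the grey valve box on the lab bench: push the flat steel cover by its upright finger tab, away from the hose nozzles, until it is fully open, then push the valve lever that carries the round tag clockwise until it is fully shut, square across its pipe. Only push, gripping neither the tab nor the lever. Leave the cover open, the other two levers as they are and the glassware beside the box undisturbed.

Things in the scene. Friction and masses are not known exactly. Their poses are not given: they have to be found in the camera images.
- valve_box: Grey steel valve box fixed to the bench, 340 (x) x 332 (y) x 80 mm high. Origin: centre of its underside; x points from the front wall to the back, y left, z up. Three brass hose nozzles stick out 38 mm from the front wall at 28 mm height. Slim rails along both sides, 86 mm high, hold the cover captive. The rear half of the top (x above -12 mm) is a fixed deck, 79 mm high.
- box_opening (a point): Centre of the opening in the front half of the box's top, 80 mm above the bench: 154 (x) x 324 (y) mm, closed by the sliding cover. Below it stand three ball valves side by side, pivots 29 mm behind this point (box x) at box y = -98, -8 and +82 mm; which valve stands where varies. Pipes and valve bodies lie below 52 mm.
- cover (a joint): Slide of the flat steel cover, m: 0 = shut, 0.15 = fully open (end stop). The cover, 160 x 322 mm, top 83 mm above the bench, slides along the box's +x over the rear deck and stays where it is left; about 4 N plus 12 N per m/s.
- cover_tab (a point): Middle of the upper edge of the finger tab, an upright steel strip with black edging on the cover, 100 mm wide (box y), 4 mm thick (edging 8), standing 18 mm above the cover, upper edge 100 mm above the bench. It travels with the cover: box x = -112 mm when shut, +38 mm when open. Push on its plain front face (the side of the nozzles). Axes as the box's.
- valve_tagged: The valve whose lever carries the round tag, fixed in the box. Origin on the box floor (4 mm above the bench), straight below the lever's pivot; axes as those of the box; its pipe runs along x.
- lever_tagged (a joint): Angle of the tagged lever, rad: 0 = open, pointing along its pipe to the box's front (-x); it grows clockwise seen from above to pi/2 = shut (end stop), pointing to the box's +y. It stays where it is left; about 0.22 N m to turn, some 4 N at 50 mm from the pivot.
- lever_tagged_tip (a point): Free end of the tagged lever, 70 mm from the pivot, 60 mm above the bench; its x axis points to the pivot. The black grip, 24 to 70 mm from the pivot, is 16 mm wide and lies 55 to 67 mm above the bench. The tag is a plain metal disc 30 mm across, flat on the grip, centre 40 mm from the pivot, top 70 mm above the bench.
- valve_b: A plain valve like the tagged one, with the same lever but no tag; the lever stands nearly open. Origin and axes as for the tagged valve.
- lever_b_tip (a point): Free end of the lever of valve_b, 70 mm from its pivot, 60 mm above the bench.
- valve_c: A plain valve, same lever, no tag; the lever stands nearly shut. Origin and axes as for the tagged valve.
- lever_c_tip (a point): Free end of the lever of valve_c, 70 mm from its pivot, 60 mm above the bench.
- bottle_mid (a point): Loose amber bottle with a white cap, 54 mm across and 105 mm high, standing on the bench beside the box; point at its centre, half-way up.
- beaker_mid (a point): Loose clear glass beaker, 68 mm across and 90 mm high, standing on the bench beside the box; point at its centre, half-way up.
- dish_mid (a point): Loose clear petri dish with its lid, 92 mm across and 16 mm high, lying on the bench beside the box; point at its centre, half-way up.

How it is judged:
By the outcome, as a careful person would: the job done as asked, in the order asked, and still so for the second after the job is handed in, with the robot touching nothing.
It also fails if it takes over 48 s, if anything falls off the work surface, if the arm or the gripper's body presses on something with over 40 N, if the wrist force passes 120 N, or if a joint passes its speed limit or range.

## Working session

There is one attempt and no reset: what is moved stays moved. The work goes in short steps, Python scripts to look and compute and a tool call to move; the robot and the scene stay as the last step left them, time stands still between calls to the robot, and variables do not carry over. Pictures are saved under pics/ and viewed, and the job is handed in when it is done.

Besides the shell and the picture viewer there is one more tool, called after "Emit:" as name(argument=value, ...), one argument or row to a line, values as JSON. carry_out: Moves the arm, as the interface text tells. Its arguments: {"type":"object","properties":{"commands":{"type":"array"},"force":{"type":"number"}},"required":["commands"]}

```bash
mkdir -p pics
python3 - <<'E'
from plant import *
import cv2
o=get_obs();print({k:o[k] for k in('t','ee_pos','orientation','force','grip_width')})
for n in("scene","side","wrist"):
    c=camera(n);cv2.imwrite(f"pics/{n}0.png",c["color"][:,:,::-1]);print(n,c["mtx"].tolist(),c["rvec"],c["tvec"])
E
```

```text
{'t': 0.0, 'ee_pos': array([ 204.32464708, -510.36945715,  230.57445363]), 'orientation': array([[ 9.28374796e-01,  3.71644975e-01, -5.00098803e-04],
       [ 3.71645312e-01, -9.28373935e-01,  1.26470586e-03],
       [ 5.74288495e-06, -1.35998042e-03, -9.99999075e-01]]), 'force': array([-0.30723096, -0.80469521,  0.39320601]), 'grip_width': 85.13319517822954}
scene [[379.55385803639575, 0.0, 322.62918594957074], [0.0, 379.55385803639575, 197.5210984708002], [0.0, 0.0, 1.0]] [ 0.76963256  2.66166109 -1.00676417] [ 457.37657762 -153.17360827 1064.25537077]
side [[430.6267928560046, 0.0, 317.5792155601268], [0.0, 430.6267928560046, 202.58376371234866], [0.0, 0.0, 1.0]] [ 0.27060052 -2.73729295  1.30511793] [566.41807771 152.44545394 990.19491995]
wrist [[309.70691628693146, 0.0, 318.2344439035606], [0.0, 309.70691628693146, 196.9273800196429], [0.0, 0.0, 1.0]] [-2.41385742  1.63207437  0.21936111] [-550.08633744  -34.79691136  377.92963796]
```

View pics/scene0.png

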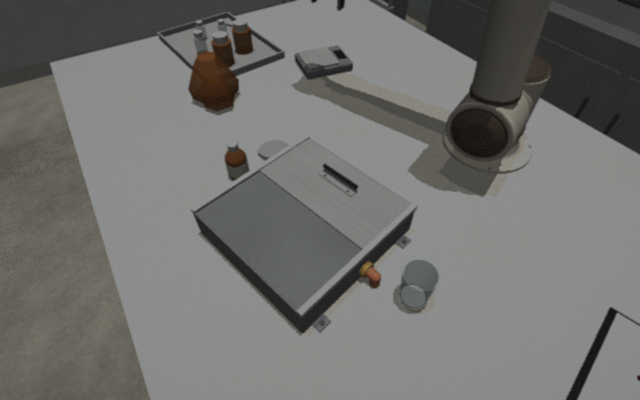

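View pics/side0.png

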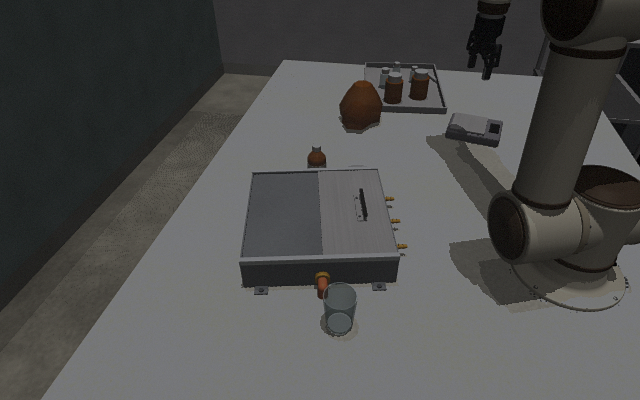

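View pics/wrist0.png

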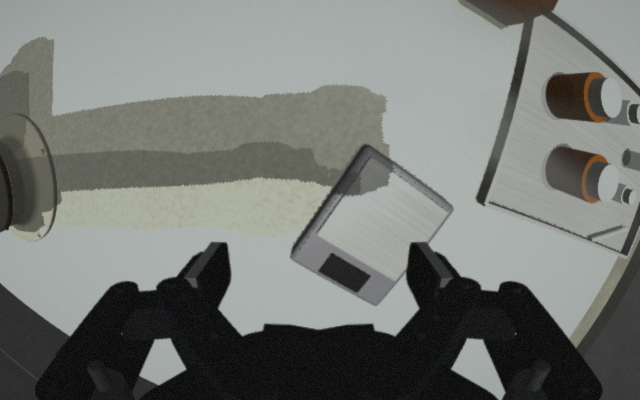

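The nozzles and cover tab face the robot. In the scene view the box's top corners are near (308,140), (413,208), (302,318) and (196,212). The bottle is at (236,158), the dish at (273,150) and the beaker at (419,280). Next I'll measure the box pose from depth.

```bash
cat > h.py <<'E'
from plant import *
import numpy as np, cv2
def cloud(c):
    R=cv2.Rodrigues(c["rvec"])[0];K=c["mtx"];d=c["depth"]
    v,u=np.mgrid[0:400,0:640]
    p=np.stack([(u-K[0,2])/K[0,0]*d,(v-K[1,2])/K[1,1]*d,d],-1)
    w=(p-np.asarray(c["tvec"]).ravel())@R
    w[d==0]=np.nan
    return w
def onplane(c,uv,z):
    R=cv2.Rodrigues(c["rvec"])[0];K=c["mtx"];t=np.asarray(c["tvec"]).ravel()
    r=np.array([(uv[0]-K[0,2])/K[0,0],(uv[1]-K[1,2])/K[1,1],1])@R
    o=-t@R
    return o+r*(z-o[2])/r[2]
def proj(c,P):
    return cv2.projectPoints(np.float64(P).reshape(-1,3),c["rvec"],c["tvec"],c["mtx"],None)[0].reshape(-1,2)
E
python3 - <<'E'
from h import *
for n in("scene","side"):
    c=camera(n);w=cloud(c)
    m=(np.nan_to_num(w[...,2])>68)&(np.nan_to_num(w[...,2])<94)
    m=cv2.morphologyEx(m.astype(np.uint8),cv2.MORPH_OPEN,np.ones((3,3)))
    k,l,s,ce=cv2.connectedComponentsWithStats(m)
    i=[j for j in range(1,k) if s[j,4]>1500]
    print(n,[(s[j].tolist()) for j in i])
    for j in i:
        P=w[l==j]; r=cv2.minAreaRect(P[:,:2].astype(np.float32)); print(r,cv2.boxPoints(r).round(1).tolist(),np.median(P[:,2]))
    sc=3 if n=="scene" else 3.5
    x0,y0,x1,y1=(180,125,450,325) if n=="scene" else (225,135,425,345)
    im=cv2.resize(c["color"][y0:y1,x0:x1,::-1],None,fx=2.8,fy=2.8,interpolation=cv2.INTER_CUBIC)
    cv2.imwrite(f"pics/{n}1.png",im)
E
```

```text
scene [[191, 135, 226, 183, 20803]]
((581.453125, -8.551742553710938), (342.8463134765625, 341.09832763671875), 13.620342254638672) [[374.70001220703125, 116.80000305175781], [455.0, -214.6999969482422], [788.2000122070312, -133.89999389648438], [707.9000244140625, 197.60000610351562]] 78.92446370876534
side [[239, 166, 161, 101, 13626]]
((581.1702270507812, -7.8623809814453125), (340.4731140136719, 344.9129638671875), 13.528434753417969) [[375.29998779296875, 120.0], [456.0, -215.39999389648438], [787.0, -135.6999969482422], [706.2999877929688, 199.60000610351562]] 82.34602109851117
```

View pics/scene1.png

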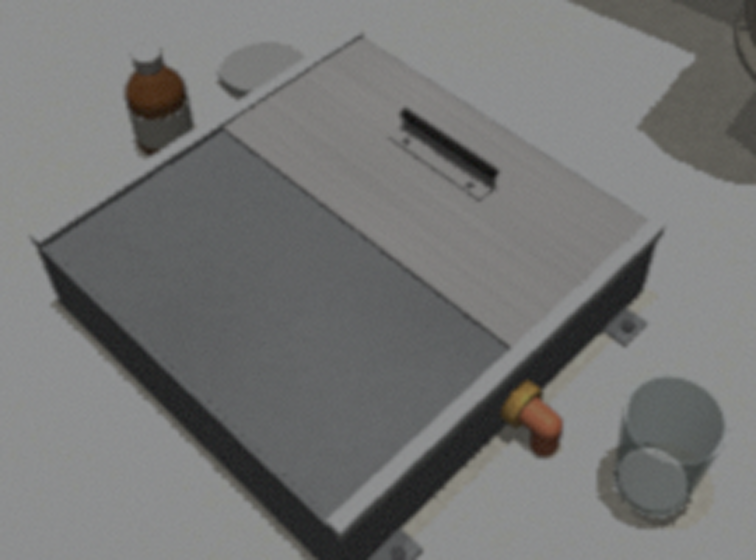

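View pics/side1.png

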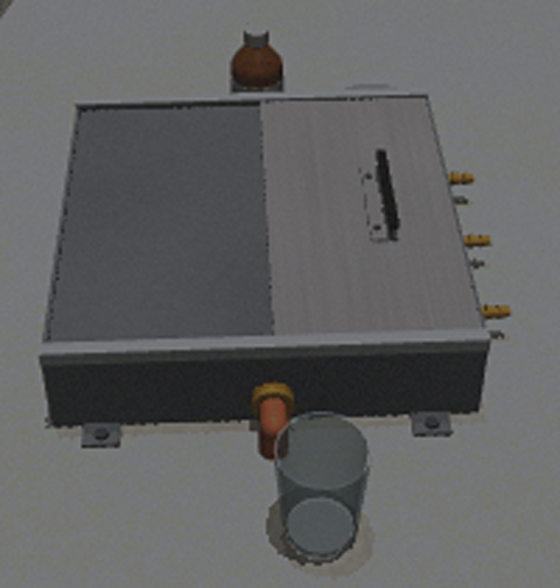

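```bash
cat >> h.py <<'E'
C0=np.array([581.3,-8.2]); yaw=np.radians(13.57)
A=np.array([[np.cos(yaw),-np.sin(yaw)],[np.sin(yaw),np.cos(yaw)]])
def tobox(p): return (np.asarray(p)[...,:2]-C0)@A
def toworld(b,z): 
    p=A@np.asarray(b,float)+C0; return np.array([p[0],p[1],z])
E
python3 - <<'E'
from h import *
for n in("scene","side"):
    c=camera(n);w=cloud(c);col=c["color"].astype(int)
    b=tobox(w);z=w[...,2]
    # tab: dark pixels inside cover
    pts=onplane
    pix=[(323.9,165),(357.5,187.9)] if n=="scene" else [(225+381/2.8,135+150/2.8),(225+395/2.8,135+238/2.8)]
    for p in pix: q=onplane(c,p,100); print(n,tobox(q).round(1))
    # cover/deck seam & box corners reproject
    B=[toworld((sx*170,sy*166),80) for sx,sy in((-1,-1),(-1,1),(1,1),(1,-1))]+[toworld((-112,s*50),100) for s in(-1,1)]
    uv=proj(c,B)
    im=cv2.resize(c["color"][:,:,::-1],None,fx=4,fy=4,interpolation=cv2.INTER_CUBIC)
    for p in uv: cv2.circle(im,tuple(int(x) for x in p*4+1.5),4,(0,0,255),1)
    u0,v0=uv.min(0).astype(int)*4-40
    u1,v1=uv.max(0).astype(int)*4+40
    im=im[max(v0,0):v1,max(u0,0):u1]; s=min(780/im.shape[1],590/im.shape[0]); cv2.imwrite(f"pics/{n}2.png",cv2.resize(im,None,fx=s,fy=s,interpolation=cv2.INTER_AREA))
    for nm,zr,br in(("tall",(20,125),None),):
        m=(np.nan_to_num(z)>20)&(np.nan_to_num(z)<125)&((abs(b[...,0])>185)|(abs(b[...,1])>180))&(np.hypot(b[...,0],b[...,1])<330)
        k,l,s_,ce=cv2.connectedComponentsWithStats(m.astype(np.uint8))
        for j in range(1,k):
            if s_[j,4]>60: print(s_[j].tolist(),np.median(b[l==j],0).round(),np.nanmax(z[l==j]).round(),np.median(w[l==j],0).round())
E
```

```text
scene [-108.3  -46.7]
scene [-107.6   54.6]
[224, 140, 25, 37, 629] [   3. -241.] 106.0 [ 640. -241.   66.]
[400, 258, 40, 48, 1352] [-45. 270.] 93.0 [478. 245.  63.]
[366, 267, 15, 17, 162] [  0. 195.] 40.0 [536. 181.  35.]
side [-112.5  -51.8]
side [-110.4   66.6]
[307, 143, 19, 25, 358] [  -6. -240.] 112.0 [ 631. -243.   73.]
[317, 277, 41, 54, 1489] [-33. 256.] 94.0 [486. 232.  62.]
```

```bash
ls pics
```

```text
scene0.png
scene1.png
scene2.png
side0.png
side1.png
side2.png
wrist0.png
```

View overlay.

View pics/scene2.png

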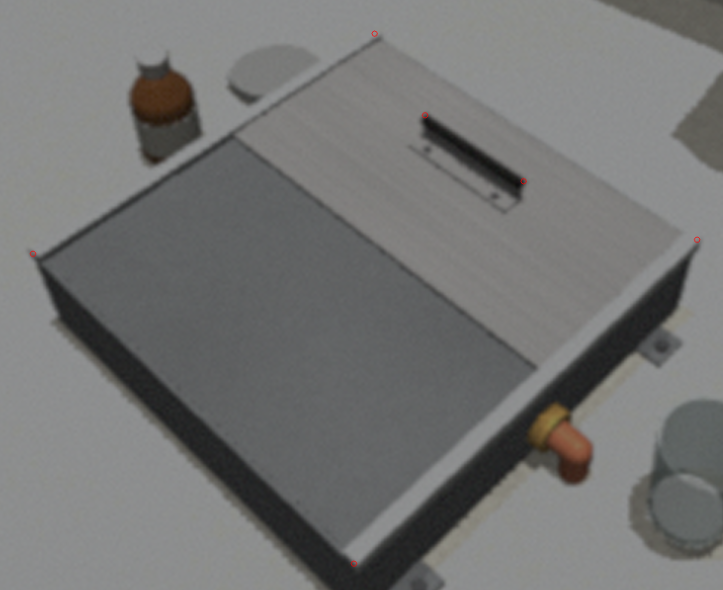

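View pics/side2.png

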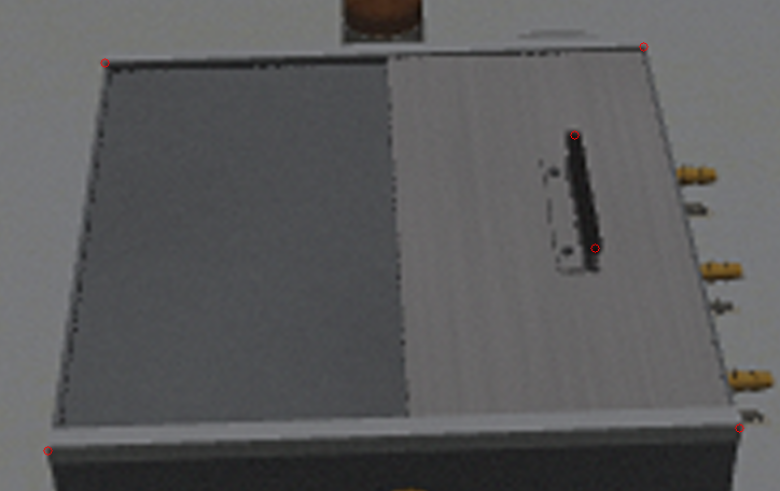

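```bash
cat >> h.py <<'E'
def plan(b,z,yawdeg=13.57):
    o=get_obs();R=np.array(o["orientation"]);p=toworld(b,z)
    y=np.radians(yawdeg);T=np.array([[np.cos(y),np.sin(y),0],[np.sin(y),-np.cos(y),0],[0,0,-1]])
    rv=np.degrees(cv2.Rodrigues(R.T@T)[0].ravel())
    print("t",o["t"],"world",p.round(1),"tool d(now axes) mm",(R.T@(p-o["ee_pos"])).round(1),"d in target axes",(T.T@(p-o["ee_pos"])).round(1),"rot",rv.round(2),"box now",tobox(o["ee_pos"]).round(1),o["ee_pos"].round(1),"F",o["force"].round(1),o["grip_width"])
E
python3 -c "
from h import *
plan((-165,2),200)"
```

```text
t 0.35 world [420.4 -45.  200. ] tool d(now axes) mm [ 373.6 -351.9   31.2] d in target axes [ 319.3 -401.9   31.1] rot [-0.02  0.    8.25] box now [-484.3 -399.9] [ 204.4 -510.5  231.1] F [ 0.1  0.5 -1. ] 85.69626643196358
```

Emit:
carry_out(
  commands=[
    {"fingers": 1,"slide": [0,0,0],"delta_rot": [0,0,8.25]},
    {"fingers": 1,"slide": [0.027,-0.034,0],"delta_rot": [0,0,0]},
    {"fingers": 1,"slide": [0.027,-0.034,0],"delta_rot": [0,0,0]},
    {"fingers": 1,"slide": [0.027,-0.034,0],"delta_rot": [0,0,0]},
    {"fingers": 1,"slide": [0.027,-0.034,0],"delta_rot": [0,0,0]},
    {"fingers": 1,"slide": [0.027,-0.034,0],"delta_rot": [0,0,0]},
    {"fingers": 1,"slide": [0.027,-0.034,0],"delta_rot": [0,0,0]},
    {"fingers": 1,"slide": [0.027,-0.034,0],"delta_rot": [0,0,0]},
  ],
  force=40,
)

```text
t: 1.35
ee_pos: [332.6, -233.6, 231.4]
orientation: [[0.972, 0.234, 0.001], [0.234, -0.972, -0.0], [0.0, 0.0, -1.0]]
force: [-0.1, 0.3, 0.0]
grip_width: -0.1
```

Emit:
carry_out(
  commands=[
    {"fingers": 1,"slide": [0.026,-0.033,0.006],"delta_rot": [0,0,0]},
    {"fingers": 1,"slide": [0.026,-0.033,0.006],"delta_rot": [0,0,0]},
    {"fingers": 1,"slide": [0.026,-0.033,0.006],"delta_rot": [0,0,0]},
    {"fingers": 1,"slide": [0.026,-0.033,0.006],"delta_rot": [0,0,0]},
    {"fingers": 1,"slide": [0.026,-0.033,0.006],"delta_rot": [0,0,0]},
    {"fingers": 1,"slide": [0,0,0],"delta_rot": [0,0,0]},
  ],
)

```text
t: 2.1
ee_pos: [420.3, -42.0, 200.6]
orientation: [[0.971, 0.238, -0.001], [0.238, -0.971, 0.0], [-0.001, -0.001, -1.0]]
force: [-0.2, 0.4, 0.3]
grip_width: 0.3
```

```bash
python3 -c "
from h import *
plan((-160,2),88)
c=camera('wrist');cv2.imwrite('pics/w1.png',c['color'][:,:,::-1])
"
```

```text
t 2.1 world [425.3 -43.8  88. ] tool d(now axes) mm [  4.5   3.  112.6] d in target axes [  4.4   2.9 112.6] rot [-0.03  0.05  0.21] box now [-164.4    4.9] [420.3 -42.  200.6] F [-0.2  0.4  0.3] 0.2630168688922412
```

View pics/w1.png

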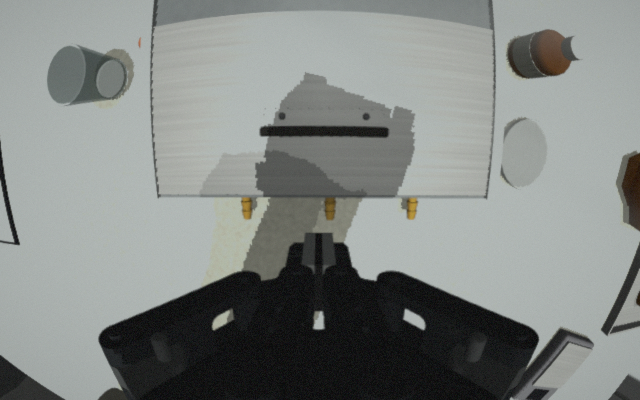

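Everything lines up: the tab's middle is at (324,132) and the fingers are at column 318. Next I descend in front of the tab.

Emit:
carry_out(
  commands=[
    {"fingers": 1,"slide": [0,0.004,0.03],"delta_rot": [0,0,0]},
    {"fingers": 1,"slide": [0,0,0.03],"delta_rot": [0,0,0]},
    {"fingers": 1,"slide": [0,0,0.025],"delta_rot": [0,0,0]},
    {"fingers": 1,"slide": [0,0,0.015],"delta_rot": [0,0,0]},
    {"fingers": 1,"slide": [0,0,0.01],"delta_rot": [0,0,0]},
    {"fingers": 1,"slide": [0,0,0.001],"delta_rot": [0,0,0]},
    {"fingers": 1,"slide": [0,0,0],"delta_rot": [0,0,0]},
  ],
)

```text
t: 3.02
ee_pos: [421.3, -48.0, 91.0]
orientation: [[0.972, 0.235, 0.001], [0.235, -0.972, -0.0], [0.001, 0.0, -1.0]]
force: [-0.2, -0.2, 0.7]
grip_width: -0.4
```

```bash
python3 -c "
from h import *
plan((-128,0),89)
c=camera('wrist');cv2.imwrite('pics/w2.png',c['color'][:,:,::-1])
"
```

```text
t 3.025 world [456.9 -38.2  89. ] tool d(now axes) mm [36.9 -1.1  2. ] d in target axes [36.9 -1.1  2. ] rot [ 0.02 -0.05 -0.  ] box now [-164.9   -1.1] [421.3 -48.   91. ] F [-0.2 -0.2  0.7] -0.3585053393727974
```

View pics/w2.png

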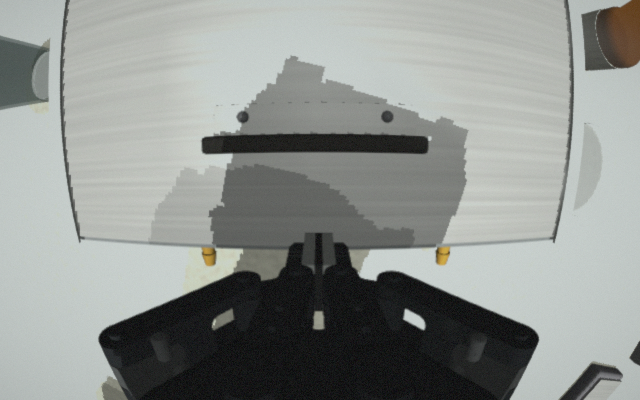

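Emit:
carry_out(
  commands=[
    {"fingers": 1,"slide": [0.015,0,0.001],"delta_rot": [0,0,0]},
    {"fingers": 1,"slide": [0.012,0,0],"delta_rot": [0,0,0]},
    {"fingers": 1,"slide": [0.01,0,0],"delta_rot": [0,0,0]},
    {"fingers": 1,"slide": [0.012,0,0],"delta_rot": [0,0,0]},
    {"fingers": 1,"slide": [0.015,0,0],"delta_rot": [0,0,0]},
  ],
)

```text
t: 3.7
ee_pos: [483.1, -32.8, 89.1]
orientation: [[0.972, 0.234, -0.002], [0.234, -0.972, -0.0], [-0.002, -0.0, -1.0]]
force: [-5.6, -1.2, 3.1]
grip_width: 0.0
```

```bash
python3 -c "
from h import *
plan((21,0),90)
c=camera('wrist');cv2.imwrite('pics/w3.png',c['color'][:,:,::-1])
"
```

```text
t 3.7 world [601.7  -3.3  90. ] tool d(now axes) mm [122.2  -0.9  -1.1] d in target axes [122.2  -0.9  -0.9] rot [-0.01  0.11 -0.01] box now [-101.2   -0.9] [483.1 -32.8  89.1] F [-5.6 -1.2  3.1] 0.03854215009441441
```

View pics/w3.png

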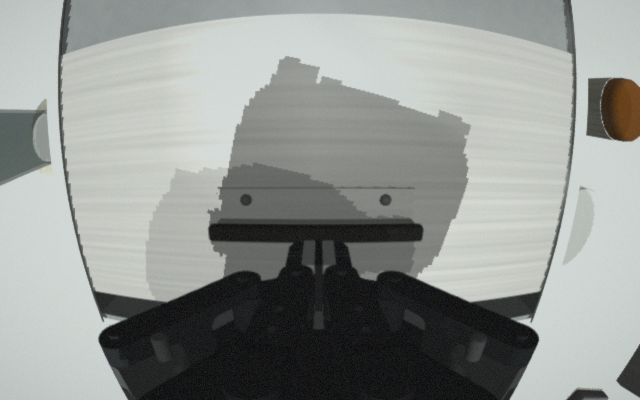

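Emit:
carry_out(
  commands=[
    {"fingers": 1,"slide": [0.015,0,0],"delta_rot": [0,0,0]},
    {"fingers": 1,"slide": [0.015,0,0],"delta_rot": [0,0,0]},
    {"fingers": 1,"slide": [0.015,0,0],"delta_rot": [0,0,0]},
    {"fingers": 1,"slide": [0.015,0,0],"delta_rot": [0,0,0]},
    {"fingers": 1,"slide": [0.015,0,0],"delta_rot": [0,0,0]},
    {"fingers": 1,"slide": [0.015,0,0],"delta_rot": [0,0,0]},
    {"fingers": 1,"slide": [0.012,0,0],"delta_rot": [0,0,0]},
  ],
)

```text
t: 4.62
ee_pos: [582.3, -8.9, 89.0]
orientation: [[0.972, 0.235, -0.001], [0.235, -0.972, -0.0], [-0.001, -0.0, -1.0]]
force: [-5.3, -1.1, 2.2]
grip_width: -0.1
```

Emit:
carry_out(
  commands=[
    {"fingers": 1,"slide": [0.005,0,0],"delta_rot": [0,0,0]},
    {"fingers": 1,"slide": [0.004,0,0],"delta_rot": [0,0,0]},
    {"fingers": 1,"slide": [0.003,0,0],"delta_rot": [0,0,0]},
  ],
)

```text
t: 5.0
ee_pos: [593.7, -6.1, 89.0]
orientation: [[0.972, 0.234, -0.001], [0.234, -0.972, 0.0], [-0.001, -0.0, -1.0]]
force: [-3.4, -0.2, -1.1]
grip_width: -0.2
```

```bash
python3 -c "
from h import *
plan((21,0),90)"
```

```text
t 5.0 world [601.7  -3.3  90. ] tool d(now axes) mm [ 8.5 -0.9 -1. ] d in target axes [ 8.5 -0.9 -1. ] rot [-0.01  0.05 -0.01] box now [12.5 -0.9] [593.7  -6.1  89. ] F [-3.4 -0.2 -1.1] -0.19320994380439432
```

Emit:
carry_out(
  commands=[
    {"fingers": 1,"slide": [0.003,0,0],"delta_rot": [0,0,0]},
    {"fingers": 1,"slide": [0.003,0,0],"delta_rot": [0,0,0]},
    {"fingers": 1,"slide": [0.002,0,0],"delta_rot": [0,0,0]},
  ],
)

```text
t: 5.38
ee_pos: [601.7, -4.2, 89.0]
orientation: [[0.972, 0.235, -0.001], [0.235, -0.972, 0.0], [-0.0, -0.0, -1.0]]
force: [-4.1, -0.5, -2.7]
grip_width: 0.1
```

Emit:
carry_out(
  commands=[
    {"fingers": 1,"slide": [0.002,0,0],"delta_rot": [0,0,0]},
  ],
)

```text
t: 5.5
ee_pos: [603.6, -3.7, 89.1]
orientation: [[0.972, 0.235, -0.0], [0.235, -0.972, 0.0], [-0.0, -0.0, -1.0]]
force: [-4.3, -0.6, -2.9]
grip_width: 0.3
```

Emit:
carry_out(
  commands=[
    {"fingers": 1,"slide": [0.002,0,0],"delta_rot": [0,0,0]},
  ],
)

```text
t: 5.62
ee_pos: [605.6, -3.3, 89.2]
orientation: [[0.972, 0.235, -0.0], [0.235, -0.972, 0.0], [-0.0, -0.0, -1.0]]
force: [-4.4, -1.1, -3.8]
grip_width: -0.0
```

Emit:
carry_out(
  commands=[
    {"fingers": 1,"slide": [0.002,0,0],"delta_rot": [0,0,0]},
  ],
)

```text
t: 5.75
ee_pos: [606.0, -3.2, 89.2]
orientation: [[0.972, 0.234, -0.003], [0.234, -0.972, -0.001], [-0.004, -0.0, -1.0]]
force: [-18.8, -4.0, 4.3]
grip_width: -0.1
```

Emit:
carry_out(
  commands=[
    {"fingers": 1,"slide": [0.002,0,0],"delta_rot": [0,0,0]},
  ],
)

```text
t: 5.88
ee_pos: [606.1, -3.2, 89.1]
orientation: [[0.972, 0.234, -0.007], [0.234, -0.972, -0.002], [-0.007, -0.0, -1.0]]
force: [-28.6, -6.5, 9.8]
grip_width: 0.2
```

```bash
python3 -c "
from h import *
plan((21,0),90)
c=camera('wrist');cv2.imwrite('pics/w4.png',c['color'][:,:,::-1])
c=camera('side');cv2.imwrite('pics/s4.png',cv2.resize(c['color'][135:345,225:425,::-1],None,fx=2.8,fy=2.8,interpolation=cv2.INTER_CUBIC))
"
```

```text
t 5.875 world [601.7  -3.3  90. ] tool d(now axes) mm [-4.3 -0.9 -0.9] d in target axes [-4.3 -0.9 -0.9] rot [-0.    0.43 -0.04] box now [25.3 -0.9] [606.1  -3.2  89.1] F [-28.6  -6.5   9.8] 0.20865579295109588
```

View pics/w4.png

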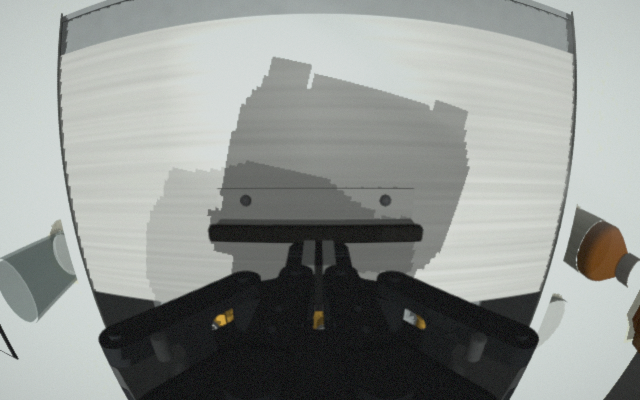

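View pics/s4.png

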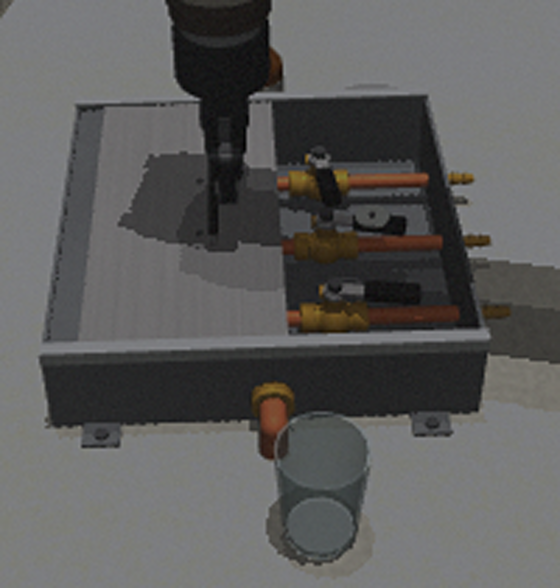

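The force jumped from 4 to 29 N at box x = 25, so the cover is at its end stop. The side view shows the disc on the middle valve, at crop pixel (375,215). The -y valve is nearly shut (c) and the +y valve nearly open (b). I'll back off, rise and look.

Emit:
carry_out(
  commands=[
    {"fingers": 1,"slide": [-0.008,0,0],"delta_rot": [0,0,0]},
    {"fingers": 1,"slide": [-0.01,0,-0.02],"delta_rot": [0,0,0]},
    {"fingers": 1,"slide": [-0.03,0,-0.045],"delta_rot": [0,0,0]},
    {"fingers": 1,"slide": [-0.04,0,-0.045],"delta_rot": [0,0,0]},
    {"fingers": 1,"slide": [-0.04,0,-0.03],"delta_rot": [0,0,0]},
    {"fingers": 1,"slide": [-0.04,0,0],"delta_rot": [0,0,0]},
    {"fingers": 1,"slide": [-0.02,0,0],"delta_rot": [0,0,0]},
    {"fingers": 1,"slide": [0,0,0],"delta_rot": [0,0,0]},
  ],
)

```text
t: 6.98
ee_pos: [426.5, -46.7, 231.7]
orientation: [[0.972, 0.234, 0.005], [0.234, -0.972, -0.0], [0.005, 0.002, -1.0]]
force: [0.6, 0.1, -0.2]
grip_width: -0.2
```

```bash
python3 -c "
from h import *
plan((21,0),90)
c=camera('wrist');cv2.imwrite('pics/w5.png',c['color'][:,:,::-1]);np.savez('w5',**c)
for n,(y0,y1,x0,x1) in dict(side=(160,270,305,415),scene=(125,250,260,440)).items():
  c=camera(n);np.savez(n+'5',**c);cv2.imwrite(f'pics/{n}5.png',cv2.resize(c['color'][y0:y1,x0:x1,::-1],None,fx=4.4,fy=4.4,interpolation=cv2.INTER_CUBIC))
"
```

```text
t 6.975 world [601.7  -3.3  90. ] tool d(now axes) mm [179.9  -1.5 142.6] d in target axes [180.5  -1.1 141.7] rot [ 0.09 -0.27 -0.04] box now [-159.5   -1.1] [426.5 -46.7 231.7] F [ 0.6  0.1 -0.2] -0.15792443169840562
```

View pics/w5.png

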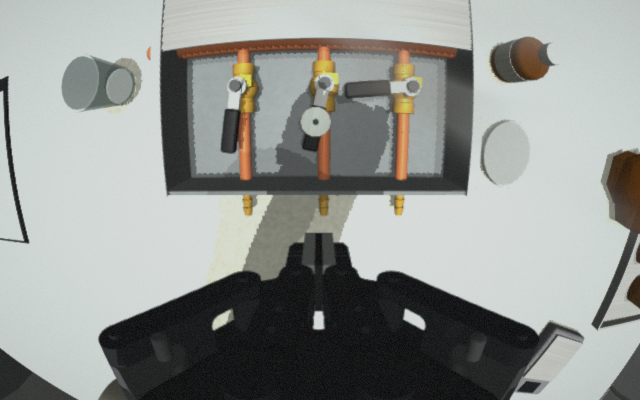

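View pics/side5.png

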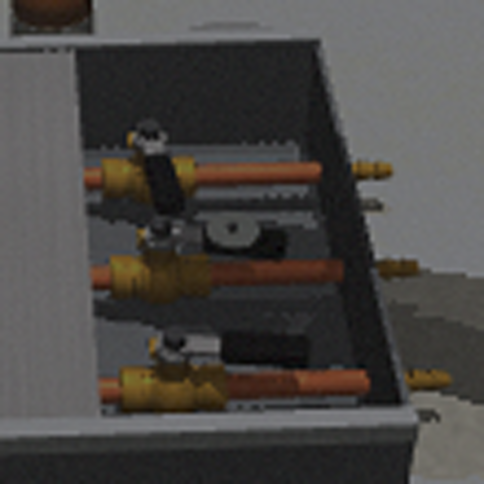

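View pics/scene5.png

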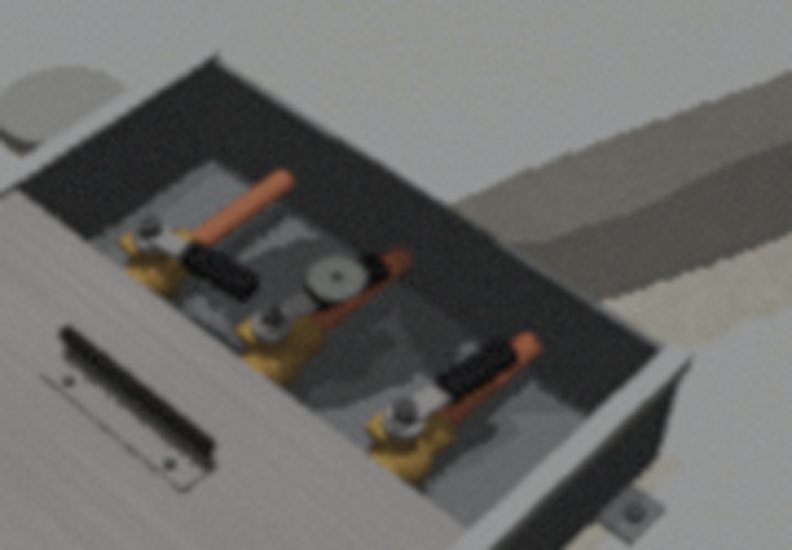

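Run:
```python
from h import *
def L(n):return dict(np.load(n+'5.npz'))
sc,si=L('scene'),L('side')
f=lambda n,p:((260+p[0]/4.4,125+p[1]/4.4) if n=='scene' else (305+p[0]/4.4,160+p[1]/4.4))
for nm,z,a,b in[('tag',70,(336,278),(232,234)),('tagpiv',68,(270,320),(163,235)),('tagtip',61,(372,266),(284,245)),('ctip',61,(243,285),(171,205)),('cpiv',68,(151,228),(148,132)),('bpiv',68,(403,410),(175,342)),('btip',61,(506,352),(305,350))]:
    print(nm,tobox(onplane(sc,f('scene',a),z)).round(1),tobox(onplane(si,f('side',b),z)).round(1))
plan((-115,-34),110)
```

```text
tag [-96.2   4.1] [-99.3   6.8]
tagpiv [-53.4  -1.3] [-61.5   3.5]
tagtip [-121.9    6.3] [-128.6    7. ]
ctip [-65.4 -32.6] [-68.9 -30.7]
cpiv [-56.  -91.9] [-60.  -90.6]
bpiv [-56.7  84.8] [-61.  89.]
btip [-124.7   94. ] [-128.7   90.8]
t 7.125 world [477.5 -68.2 110. ] tool d(now axes) mm [ 43.2  32.9 120.1] d in target axes [ 43.4  33.  120. ] rot [ 0.03 -0.1   0.  ] box now [-158.4   -1. ] [427.5 -46.4 230. ] F [ 0.3  0.7 -0.1] -0.1697173788335754
```

```bash
python3 -c "
from h import *
print(get_obs()['qpos'])
plan((-130,-39),58,13.57-12)"
```

```text
[-1.08156153e-01 -1.99724047e-01 -9.99855593e-02  1.66875466e+00
  1.38408455e-04  2.79651702e+00]
t 7.125 world [464.1 -76.6  58. ] tool d(now axes) mm [ 28.1  37.9 172.1] d in target axes [ 35.7  31.2 172. ] rot [ 0.02 -0.1  12.  ] box now [-158.4   -1. ] [427.5 -46.4 230. ] F [ 0.3  0.7 -0.1] -0.1697173788335754
```

Tagged lever: pivot about (-60,-8), tip (-127,7), so it stands about 13° in, and the +y neighbour b leans away. Joint 6 is near its limit for a clockwise turn, so I'll flip the hand by -168° first, then sweep.

Emit:
carry_out(
  commands=[
    {"fingers": 1,"slide": [0,0,0],"delta_rot": [0,0,-10.5]},
    {"fingers": 1,"slide": [0,0,0],"delta_rot": [0,0,-10.5]},
    {"fingers": 1,"slide": [0,0,0],"delta_rot": [0,0,-10.5]},
    {"fingers": 1,"slide": [0,0,0],"delta_rot": [0,0,-10.5]},
    {"fingers": 1,"slide": [0,0,0],"delta_rot": [0,0,-10.5]},
    {"fingers": 1,"slide": [0,0,0],"delta_rot": [0,0,-10.5]},
    {"fingers": 1,"slide": [0,0,0],"delta_rot": [0,0,-10.5]},
    {"fingers": 1,"slide": [0,0,0],"delta_rot": [0,0,-10.5]},
  ],
)

```text
t: 8.12
ee_pos: [427.5, -46.3, 229.1]
orientation: [[-0.138, 0.99, -0.0], [0.99, 0.138, 0.0], [0.0, -0.0, -1.0]]
force: [-0.6, 0.3, -0.1]
grip_width: 0.2
```

Emit:
carry_out(
  commands=[
    {"fingers": 1,"slide": [0,0,0],"delta_rot": [0,0,-10.5]},
    {"fingers": 1,"slide": [0,0,0],"delta_rot": [0,0,-10.5]},
    {"fingers": 1,"slide": [0,0,0],"delta_rot": [0,0,-10.5]},
    {"fingers": 1,"slide": [0,0,0],"delta_rot": [0,0,-10.5]},
    {"fingers": 1,"slide": [0,0,0],"delta_rot": [0,0,-10.5]},
    {"fingers": 1,"slide": [0,0,0],"delta_rot": [0,0,-10.5]},
    {"fingers": 1,"slide": [0,0,0],"delta_rot": [0,0,-10.5]},
    {"fingers": 1,"slide": [0,0,0],"delta_rot": [0,0,-10.5]},
  ],
)

```text
t: 9.12
ee_pos: [427.5, -46.3, 229.1]
orientation: [[-0.999, -0.034, -0.0], [-0.034, 0.999, 0.0], [0.0, 0.0, -1.0]]
force: [-0.1, 0.4, -0.2]
grip_width: 0.0
```

```bash
python3 -c "
from h import *
print(get_obs()['qpos'])
plan((-128,-39),58,13.57-12+180)"
```

```text
[-1.07846746e-01 -1.97879995e-01 -1.00239241e-01  1.66890848e+00
  6.23693732e-05 -1.41704532e-01]
t 9.125 world [466.  -76.1  58. ] tool d(now axes) mm [-37.5 -31.2 171.1] d in target axes [-37.7 -30.9 171.1] rot [ 0.01 -0.03  0.37] box now [-158.4   -0.9] [427.5 -46.3 229.1] F [-0.1  0.4 -0.2] 0.017802783185838323
```

Emit:
carry_out(
  commands=[
    {"fingers": 1,"slide": [-0.019,-0.0155,0.03],"delta_rot": [0,0,0.3]},
    {"fingers": 1,"slide": [-0.0185,-0.0155,0.03],"delta_rot": [0,0,0]},
    {"fingers": 1,"slide": [0,0,0.035],"delta_rot": [0,0,0]},
    {"fingers": 1,"slide": [0,0,0.02],"delta_rot": [0,0,0]},
    {"fingers": 1,"slide": [0,0,0.01],"delta_rot": [0,0,0]},
    {"fingers": 1,"slide": [0,0,0],"delta_rot": [0,0,0]},
  ],
)

```text
t: 9.88
ee_pos: [465.2, -76.4, 104.0]
orientation: [[-1.0, -0.023, -0.001], [-0.023, 1.0, 0.0], [0.001, 0.0, -1.0]]
force: [0.2, -0.1, 0.3]
grip_width: 0.1
```

```bash
python3 -c "
from h import *
plan((-128,-39),58,13.57-12+180)
c=camera('wrist');cv2.imwrite('pics/w6.png',c['color'][:,:,::-1])
c=camera('side');cv2.imwrite('pics/s6.png',cv2.resize(c['color'][120:270,285:435,::-1],None,fx=4,fy=4,interpolation=cv2.INTER_CUBIC))
"
```

```text
t 9.875 world [466.  -76.1  58. ] tool d(now axes) mm [-0.9  0.2 46. ] d in target axes [-0.9  0.2 46. ] rot [ 0.01 -0.04 -0.28] box now [-128.9  -39. ] [465.2 -76.4 104. ] F [ 0.2 -0.1  0.3] 0.13332782491905576
```

View pics/w6.png

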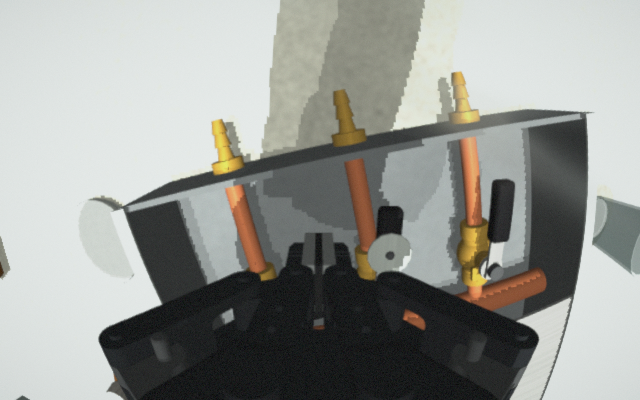

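View pics/s6.png

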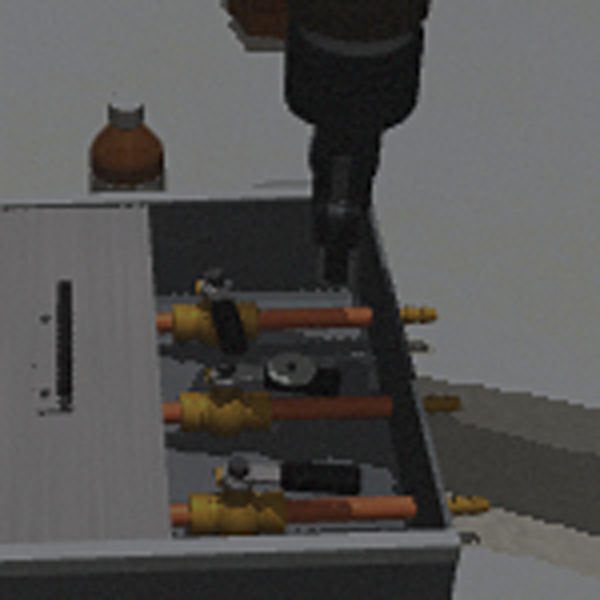

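The wrist view shows the tagged lever parallel to the hand, at columns 380–402, with the fingertips clear to its left at column 318. The way down is free.

Emit:
carry_out(
  commands=[
    {"fingers": 1,"slide": [0,0,0.02],"delta_rot": [0,0,0]},
    {"fingers": 1,"slide": [0,0,0.015],"delta_rot": [0,0,0]},
    {"fingers": 1,"slide": [0,0,0.008],"delta_rot": [0,0,0]},
    {"fingers": 1,"slide": [0,0,0.003],"delta_rot": [0,0,0]},
    {"fingers": 1,"slide": [0,0.006,0],"delta_rot": [0,0,0]},
    {"fingers": 1,"slide": [0,0.006,0],"delta_rot": [0,0,0]},
  ],
)

```text
t: 10.72
ee_pos: [465.0, -64.2, 58.8]
orientation: [[-1.0, -0.022, 0.001], [-0.022, 1.0, -0.0], [-0.001, -0.0, -1.0]]
force: [-0.4, -0.3, -0.6]
grip_width: -0.3
```

```bash
python3 -c "
from h import *
plan((-128,-39),58,13.57-12+180)
c=camera('wrist');cv2.imwrite('pics/w7.png',c['color'][:,:,::-1])
"
```

```text
t 10.725 world [466.  -76.1  58. ] tool d(now axes) mm [ -0.8 -12.    0.8] d in target axes [ -0.7 -12.    0.8] rot [-0.    0.04 -0.31] box now [-126.2  -27.1] [465.  -64.2  58.8] F [-0.4 -0.3 -0.6] -0.3465294232747139
```

View pics/w7.png

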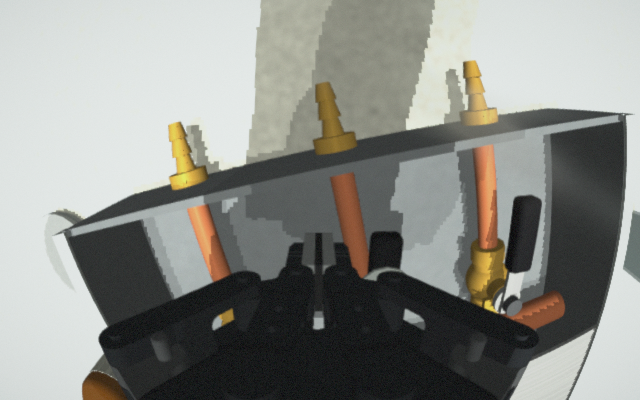

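Emit:
carry_out(
  commands=[
    {"fingers": 1,"slide": [0,0.005,0],"delta_rot": [0,0,0]},
    {"fingers": 1,"slide": [0,0.005,0],"delta_rot": [0,0,0]},
  ],
)

```text
t: 11.02
ee_pos: [464.6, -54.2, 58.4]
orientation: [[-1.0, -0.022, 0.0], [-0.022, 1.0, -0.0], [-0.0, -0.0, -1.0]]
force: [0.4, 0.3, -0.1]
grip_width: 0.1
```

Emit:
carry_out(
  commands=[
    {"fingers": 1,"slide": [0,0.003,0],"delta_rot": [0,0,0]},
  ],
)

```text
t: 11.15
ee_pos: [464.5, -51.2, 58.4]
orientation: [[-1.0, -0.022, 0.0], [-0.022, 1.0, -0.0], [-0.0, -0.0, -1.0]]
force: [0.6, 0.0, -0.6]
grip_width: -0.0
```

Emit:
carry_out(
  commands=[
    {"fingers": 1,"slide": [0,0.003,0],"delta_rot": [0,0,0]},
  ],
)

```text
t: 11.28
ee_pos: [464.3, -48.8, 58.2]
orientation: [[-1.0, -0.022, -0.0], [-0.022, 1.0, -0.001], [0.0, -0.001, -1.0]]
force: [-1.2, -4.5, -0.8]
grip_width: -0.2
```

Contact with the lever (4.5 N). Now I sweep it, turning about the pivot with the hand.

Emit:
carry_out(
  commands=[
    {"fingers": 1,"slide": [0.0014,0.0065,0],"delta_rot": [0,0,6]},
    {"fingers": 1,"slide": [0.0014,0.0065,0],"delta_rot": [0,0,6]},
    {"fingers": 1,"slide": [0.0014,0.0065,0],"delta_rot": [0,0,6]},
    {"fingers": 1,"slide": [0.0014,0.0065,0],"delta_rot": [0,0,6]},
    {"fingers": 1,"slide": [0.0014,0.0065,0],"delta_rot": [0,0,6]},
  ],
)

```text
t: 11.9
ee_pos: [462.7, -15.9, 58.1]
orientation: [[-0.875, 0.484, -0.002], [0.484, 0.875, -0.001], [0.001, -0.002, -1.0]]
force: [-4.7, -2.5, 3.1]
grip_width: 0.1
```

```bash
cat >> h.py <<'E'
def lev():
    o=get_obs();R=np.array(o["orientation"]);q=tobox(o["ee_pos"])-np.array([-60,-8])
    d=R[:2,0]@A; n=R[:2,1]@A
    print("th hand",np.degrees(np.arctan2(d[1],-d[0])).round(1),"r",(q@d).round(1),"h",-(q@n).round(1),"F d,n,z",(o["force"][:2]@R[:2,0]).round(1),(o["force"][:2]@R[:2,1]).round(1),o["force"][2].round(1),o["wrist_torque"].round(2),o["t"],o["qpos"].round(2))
E
python3 -c "
from h import *
lev()
c=camera('wrist');cv2.imwrite('pics/w8.png',c['color'][:,:,::-1])
c=camera('side');cv2.imwrite('pics/s8.png',cv2.resize(c['color'][120:270,285:435,::-1],None,fx=4,fy=4,interpolation=cv2.INTER_CUBIC))
"
```

```text
th hand 42.5 r 61.2 h 17.7 F d,n,z 2.9 -4.5 3.1 [-0.68  0.82 -0.01] 11.9 [-0.03 -0.12 -0.36  1.33 -0.    0.47]
```

View pics/w8.png

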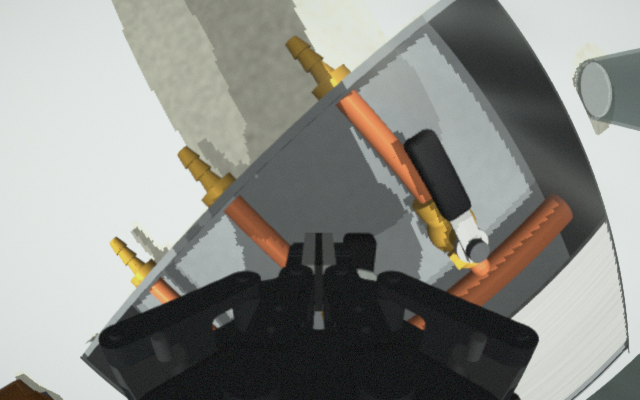

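View pics/s8.png

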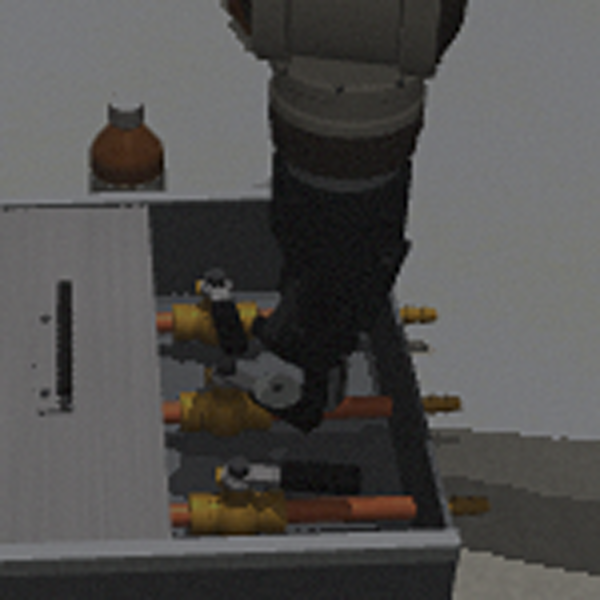

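Emit:
carry_out(
  commands=[
    {"fingers": 1,"slide": [0.0014,0.0065,0],"delta_rot": [0,0,6]},
    {"fingers": 1,"slide": [0.0014,0.0065,0],"delta_rot": [0,0,6]},
    {"fingers": 1,"slide": [0.0014,0.0065,0],"delta_rot": [0,0,6]},
    {"fingers": 1,"slide": [0.0014,0.0065,0],"delta_rot": [0,0,6]},
    {"fingers": 1,"slide": [0.0014,0.0065,0],"delta_rot": [0,0,6]},
    {"fingers": 1,"slide": [0.0014,0.0065,0],"delta_rot": [0,0,6]},
  ],
)

```text
t: 12.75
ee_pos: [483.2, 18.2, 58.1]
orientation: [[-0.426, 0.905, -0.002], [0.905, 0.426, 0.001], [0.002, -0.002, -1.0]]
force: [-6.7, 0.5, 1.8]
grip_width: -0.1
```

```bash
python3 -c "
from h import *
lev()
c=camera('wrist');cv2.imwrite('pics/w9.png',c['color'][:,:,::-1])
"
```

```text
th hand 78.3 r 61.4 h 17.1 F d,n,z 3.3 -5.8 1.8 [0.2  1.19 0.04] 12.75 [ 0.04 -0.07 -0.31  1.33  0.    1.17]
```

View pics/w9.png

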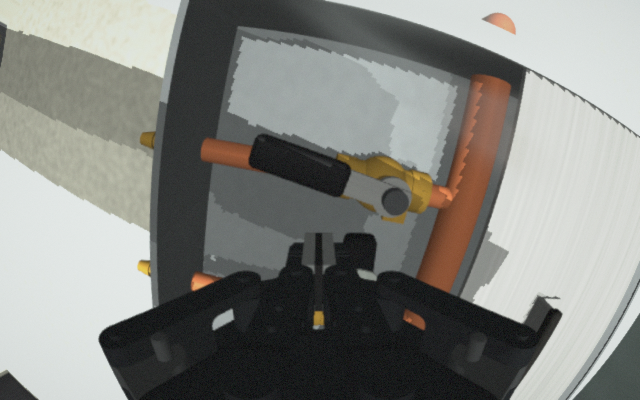

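Emit:
carry_out(
  commands=[
    {"fingers": 1,"slide": [0.0008,0.0032,0],"delta_rot": [0,0,3]},
    {"fingers": 1,"slide": [0.0008,0.0032,0],"delta_rot": [0,0,3]},
    {"fingers": 1,"slide": [0.0004,0.0021,0],"delta_rot": [0,0,2]},
  ],
)

```text
t: 13.18
ee_pos: [490.4, 23.4, 58.0]
orientation: [[-0.299, 0.954, -0.002], [0.954, 0.299, 0.001], [0.002, -0.001, -1.0]]
force: [-5.7, 3.1, 2.4]
grip_width: 0.4
```

Emit:
carry_out(
  commands=[
    {"fingers": 1,"slide": [0.0004,0.0021,0],"delta_rot": [0,0,2]},
  ],
)

```text
t: 13.3
ee_pos: [491.6, 24.3, 57.9]
orientation: [[-0.265, 0.964, -0.003], [0.964, 0.265, 0.001], [0.002, -0.003, -1.0]]
force: [-13.5, 0.4, 5.5]
grip_width: 0.0
```

Emit:
carry_out(
  commands=[
    {"fingers": 1,"slide": [0.0004,0.0021,0],"delta_rot": [0,0,2]},
  ],
)

```text
t: 13.42
ee_pos: [492.0, 24.8, 57.7]
orientation: [[-0.231, 0.973, -0.006], [0.973, 0.231, 0.0], [0.002, -0.006, -1.0]]
force: [-21.5, -1.2, 9.9]
grip_width: -0.5
```

```bash
python3 -c "
from h import *
lev()
"
```

```text
th hand 90.2 r 61.0 h 19.3 F d,n,z 3.8 -21.2 9.9 [-0.3   4.03  0.06] 13.425 [ 0.05 -0.04 -0.29  1.33  0.    1.39]
```

Force rose from 6 to 21 N along the push with the hand at 90°, which is the end stop. I'll retreat away from the lever, then up.

Emit:
carry_out(
  commands=[
    {"fingers": 1,"slide": [0,-0.008,0],"delta_rot": [0,0,0]},
    {"fingers": 1,"slide": [0,-0.012,0],"delta_rot": [0,0,0]},
    {"fingers": 1,"slide": [0,0,-0.02],"delta_rot": [0,0,0]},
    {"fingers": 1,"slide": [0,0,-0.05],"delta_rot": [0,0,0]},
    {"fingers": 1,"slide": [0,-0.03,-0.05],"delta_rot": [0,0,0]},
    {"fingers": 1,"slide": [0,-0.03,-0.05],"delta_rot": [0,0,0]},
    {"fingers": 1,"slide": [0,-0.03,0],"delta_rot": [0,0,0]},
    {"fingers": 1,"slide": [0,0,0],"delta_rot": [0,0,0]},
  ],
)

```text
t: 14.42
ee_pos: [387.0, -0.8, 229.4]
orientation: [[-0.23, 0.973, 0.003], [0.973, 0.23, 0.0], [-0.001, 0.003, -1.0]]
force: [1.3, -0.1, 0.2]
grip_width: 0.1
```

```bash
python3 -c "
from h import *
lev()
c=camera('wrist');cv2.imwrite('pics/w10.png',c['color'][:,:,::-1])
for n,(y0,y1,x0,x1) in dict(side=(160,270,305,415),scene=(125,250,260,440)).items():
  c=camera(n);np.savez(n+'10',**c);cv2.imwrite(f'pics/{n}10.png',cv2.resize(c['color'][y0:y1,x0:x1,::-1],None,fx=4.4,fy=4.4,interpolation=cv2.INTER_CUBIC))
"
```

```text
th hand 90.3 r 60.2 h 127.4 F d,n,z -0.4 1.3 0.2 [ 0.03 -0.02 -0.04] 14.425 [-0.   -0.3  -0.18  1.69  0.    1.34]
```

View pics/w10.png

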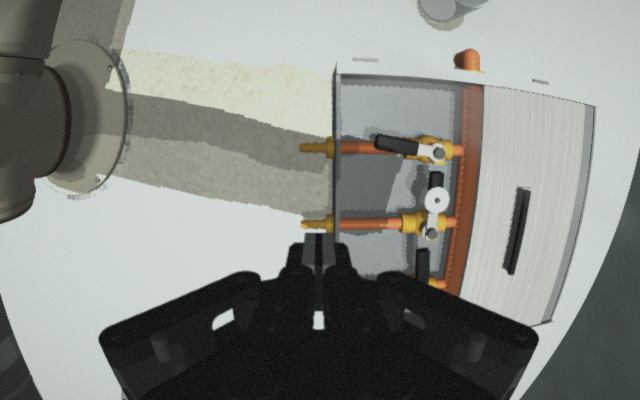

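View pics/side10.png

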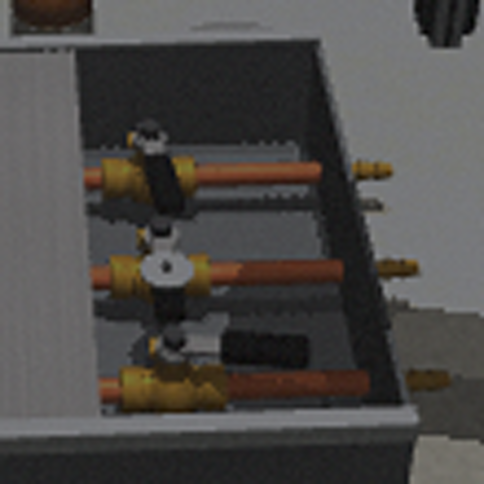

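View pics/scene10.png

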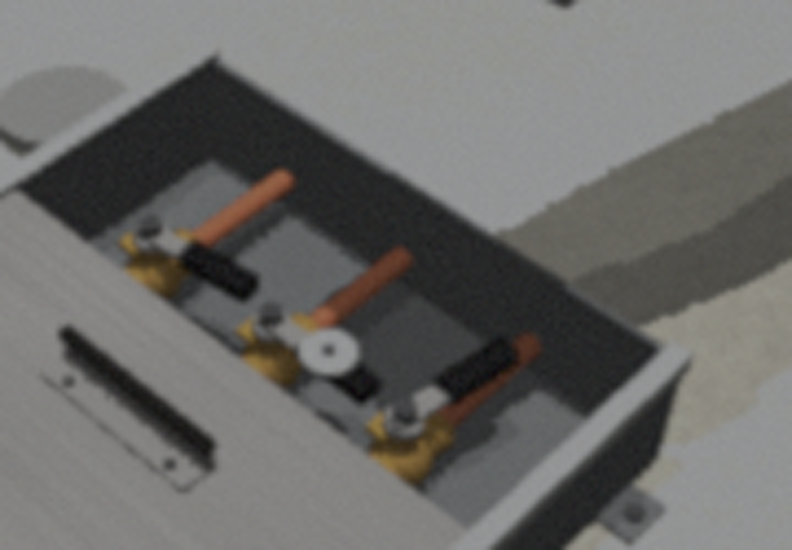

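Run:
```python
from h import *
def L(n):return dict(np.load(n+'10.npz'))
sc,si=L('scene'),L('side')
f=lambda n,p:((260+p[0]/4.4,125+p[1]/4.4) if n=='scene' else (305+p[0]/4.4,160+p[1]/4.4))
for nm,z,a,b in[('tag',70,(328,350),(167,267)),('tip',61,(370,392),(168,316)),('ctip',61,(243,285),(171,205)),('btip',61,(506,352),(305,350))]:
    print(nm,tobox(onplane(sc,f('scene',a),z)).round(1),tobox(onplane(si,f('side',b),z)).round(1))
for p in((65,330),(213,445)): print('tab',tobox(onplane(sc,f('scene',p),100)).round(1))
a,b=L('scene')['color'],dict(np.load('scene5.npz'))['color']
d=np.abs(a.astype(int)-b).sum(-1)
for nm,(x0,y0,x1,y1) in dict(bottle=(222,138,250,180),dish=(255,140,290,162),beaker=(396,255,442,312),tab=(272,195,312,240),c=(285,170,320,195),b=(342,198,380,235)).items(): print(nm,'diff mean',d[y0:y1,x0:x1].mean().round(1),'max',d[y0:y1,x0:x1].max())
```

```text
tag [-58.   34.2] [-61.3  32.6]
tip [-58.3  62.4] [-59.7  61.6]
ctip [-65.4 -32.6] [-68.9 -30.7]
btip [-124.7   94. ] [-128.7   90.8]
tab [ 38.9 -47.1]
tab [37.7 52.3]
bottle diff mean 4.4 max 26
dish diff mean 4.0 max 22
beaker diff mean 3.7 max 18
tab diff mean 4.3 max 98
c diff mean 13.6 max 122
b diff mean 18.7 max 179
```

```bash
python3 -c "
from plant import *
print(job_done())"
```

```text
the job is handed in; nothing more can be done
None
```

I pushed the cover fully open by its tab with the shut fingers. Then I pushed the tagged lever (the middle valve) clockwise until it stopped, backed off, and handed the job in at about 14.5 s.

**Last checks:**
- **Cover:** the tab is at box x ≈ 38 mm, which is fully open. The push force jumped from 4 to 29 N at the end stop.
- **Tagged lever:** the tip measures about (-59, 62) mm and the tag about (-60, 33) mm in box x, y. The pivot is at (-60, -8), so the lever is square across its pipe. The force rose to 21 N at that stop.
- **Glassware:** the bottle, beaker and dish look unchanged between the picture before the lever push and the one after it. I did not run that comparison across the cover push.
- **Other two levers:** by eye they stand where they were. The image-difference figures around them were higher (mean 14–19, against about 4 for the glassware). I put this down to the tagged lever and its shadow moving into those windows and did not check it further.

The two camera views disagreed by about 1–4 mm throughout, a little more than the stated 2 mm calibration.

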